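# Lay up a three-metal mokume billet, pressing every sheet flat

### The job

Lay up the three-metal billet in the stacking fixture on the jeweller's bench: the copper sheet at the bottom, the brass on it, the nickel silver on top. Lay each sheet between the dowels and press it with the fingertips down past the spring catches until you feel it lie flat and firm on what is beneath it, before you add the next one. Press slowly and firmly, never hammering or forcing the stack, let go of everything at the end, and leave the other things on the bench where they are.

Things in the scene. Friction and masses are not known exactly. Their poses are not given: they have to be found in the camera images.
- fixture: stacking fixture fixed to the bench, dark steel base 140 x 92 mm. Origin under its middle, on the bench; x along the sheets' length, y across, z up. Its nest is 73 x 48 mm (1.5 mm play each side of a sheet), between four dowels (8 mm, at x +-27, y +-28, tops 84 mm above the bench, last 7 mm tapered; long sides open between them) and two end housings
- nest (a point): point on the fixture's axis at the level of the catch rollers, 58.5 mm above the bench; axes as the fixture's. The steel pad on which the stack lies is below it, on a height screw left where the last billet needed it: anywhere from 20 to 36 mm above the bench, firm, not given; it must be felt. Home, the sheets lie flat on it, 5 mm each; the stack always ends below the rollers
- catch_a (a joint): travel (m, 0 to 0.007, grows outward) of the spring catch in the +x housing (aluminium, inner face x +-36.5, |y| to 24, top 80 mm above the bench, last 10 mm flared out 4 mm): white roller, radius 7 mm, axis along y, 58.5 mm above the bench, reaching 3.5 mm over a sheet's end; spring 0.6 N/mm, 6.5 N preload
- catch_b (a joint): the same catch in the -x housing. A sheet let go in the nest stays hung on both rollers, its underside 64.5 mm above the bench. Pressed at its middle with roughly 9 to 18 N it is forced past them, one end often first, and drops onto the pad or the sheet below, where more push meets a hard stop. A sheet stuck cocked, one end down, goes home if pressed 20 mm from its middle on the raised end
- rack: low beech drying rack fixed to the bench: two rails 262 mm long (7 wide, 52 apart, tops 20 mm above the bench) along its y. Origin under its middle. The sheets lie across the rails about 85 mm apart, in any order, their long side along the rack's x, each turned a little
- copper_mid (a point): centre (half-way up) of the reddish copper sheet, 70 x 45 x 5 mm, about 0.14 kg: x along its length, y along its width, z up. Its long edges are free half-way along, so fingers can close across the 45 mm width there (15 mm of air under the sheet on the rack)
- brass_mid (a point): centre (half-way up) of the yellow brass sheet, 70 x 45 x 5 mm, about 0.14 kg: x along its length, y along its width, z up. Its long edges are free half-way along, so fingers can close across the 45 mm width there (15 mm of air under the sheet on the rack)
- nickel_mid (a point): centre (half-way up) of the silvery grey nickel-silver sheet, 70 x 45 x 5 mm, about 0.14 kg: x along its length, y along its width, z up. Its long edges are free half-way along, so fingers can close across the 45 mm width there (15 mm of air under the sheet on the rack)
- clampplate: loose steel clamp plate lying flat, 110 x 85 x 10, four corner holes; origin at the centre of its underside; sizes in mm; a bystander, to be left alone
- hammer: chasing hammer lying flat, 240 long, wooden handle; origin under its middle; sizes in mm; a bystander, to be left alone
- brush: brass-ferruled brush lying flat, 190 long; origin under its middle; sizes in mm; a bystander, to be left alone
- fluxjar: small upright jar with white cap, 56 across, 62 tall; origin at the centre of its underside; sizes in mm; a bystander, to be left alone
- benchblock: polished steel bench block 64 x 64 x 18; origin at the centre of its underside; sizes in mm; a bystander, to be left alone
- caliper: digital caliper lying flat, 235 long; origin under its middle; sizes in mm; a bystander, to be left alone
- gclamp: blue screw clamp lying flat, about 140 x 75 x 16; origin under its middle; sizes in mm; a bystander, to be left alone
There are look-alikes about, which are no part of the job. What is shaped like the part that bears brass_mid but green or red is not meant. What is shaped like the fixture but red is not meant.

How it is judged:
On the way, in this order (a step that is already met when the one before it is completed fails the run):
1. the copper sheet lies flat on the pad in the nest and is pressed there with at least 4 N, the next sheet not yet added (z of copper_mid in the frame of fixture between 0.021 and 0.04 m and horizontal distance between copper_mid and fixture below 0.004 m and angle between the x axis of copper_mid and the x axis of fixture, either way round below 0.09 rad and angle between copper_mid's own z axis and vertical below 0.04 rad and linear speed of copper below 0.01 m/s and contact force between copper and fixture above 4 N and contact force between the fingers and copper above 3 N and horizontal distance between each of brass_mid, nickel_mid and fixture above 0.06 m), for 0.05 s.
2. the brass sheet lies flat on the copper in the nest and is pressed there with at least 4 N, the next sheet not yet added (z of brass_mid in the frame of copper_mid between 0.0035 and 0.0065 m and horizontal distance between brass_mid and fixture below 0.004 m and angle between the x axis of brass_mid and the x axis of fixture, either way round below 0.09 rad and angle between brass_mid's own z axis and vertical below 0.04 rad and linear speed of brass below 0.01 m/s and contact force between brass and copper above 4 N and contact force between the fingers and brass above 3 N and horizontal distance between nickel_mid and fixture above 0.06 m), for 0.05 s.
3. the nickel silver sheet lies flat on the brass in the nest and is pressed there with at least 4 N (z of nickel_mid in the frame of brass_mid between 0.0035 and 0.0065 m and horizontal distance between nickel_mid and fixture below 0.004 m and angle between the x axis of nickel_mid and the x axis of fixture, either way round below 0.09 rad and angle between nickel_mid's own z axis and vertical below 0.04 rad and linear speed of nickel below 0.01 m/s and contact force between nickel and brass above 4 N and contact force between the fingers and nickel above 3 N), for 0.05 s.
At the end, for the whole second after the job is handed in: the sheets rest in the nest: copper on the pad (centre 21 to 40 mm above the bench), brass on it, nickel silver on top, centres 5 mm apart in height within 1.5 mm, within 4 mm of the nest's axis, in line within 0.09 rad, level within 0.04 rad (z of copper_mid in the frame of fixture between 0.021 and 0.04 m and horizontal distance between each of copper_mid, brass_mid, nickel_mid and fixture below 0.004 m and angle between the x axis of each of copper_mid, brass_mid, nickel_mid and the x axis of fixture, either way round below 0.09 rad and angle between each of copper_mid, brass_mid, nickel_mid's own z axis and vertical below 0.04 rad and linear speed of each of copper, brass, nickel below 0.01 m/s and z of brass_mid in the frame of copper_mid between 0.0035 and 0.0065 m and z of nickel_mid in the frame of brass_mid between 0.0035 and 0.0065 m); the robot touches nothing.
It fails at once if a sheet in the nest below the catches is pressed by the fingers with more than 60 N ((contact force between the fingers and copper above 60 N and horizontal distance between copper_mid and fixture below 0.01 m and z of copper_mid in the frame of fixture below 0.05 m) or (contact force between the fingers and brass above 60 N and horizontal distance between brass_mid and fixture below 0.01 m and z of brass_mid in the frame of fixture below 0.05 m) or (contact force between the fingers and nickel above 60 N and horizontal distance between nickel_mid and fixture below 0.01 m and z of nickel_mid in the frame of fixture below 0.05 m)).
It fails at once if one of the other things on the bench is moved by more than 20 mm (distance of any of clampplate, hammer, brush, fluxjar, benchblock, caliper, gclamp from where it was at the start of the episode above 0.02 m).
It also fails if it takes over 72 s, if anything falls off the work surface, if the arm or the gripper's body presses on something with over 40 N, if the wrist force passes 120 N, or if a joint passes its speed limit or range.

### The arm

A 6-joint arm with a two-finger parallel gripper is mounted at the origin on the work surface. World frame = base frame: x ahead of the robot, y to its left, z up, the work surface at z = 0. Lengths are in m, angles in rad, forces in N, time in s.
With the tool pointing down it reaches from about 0.275 to 0.85 m from the base axis. Payload 19 kg.
Tool frame: the origin (TCP) lies on the centre line of the jaws, within the pads' length; the fingertips stand 17 mm ahead of it and the grasp point (between the pads) lies 2 mm behind it (arm.tips_ahead is the z of the fingertips in the tool frame, in m); z points along the fingers, y is the line along which they close (so a half turn about z gives the same grasp; the last joint's range is limited). The gripper opens to 85 mm and grips with 20 to 120 N. Pads are 22 mm wide; open, the fingers measure 114 mm over their backs; the gripper's body (76 mm by 85 mm) begins 54 mm behind the grasp point. The pads swing forward as they close: fully open they stand 13 mm farther back than shut.
Start: joints at [-0.134, 0.15, 1.437, -0, 1.554, -0.134], TCP at [0.575, -0, 0.209] pointing down, gripper open.
Joint ranges: [-2.8, 2.8], [-0.68, 2.1], [0.12, 2.68], [-1.39, 4.53], [0.16, 2.79], [-2.81, 2.81]. Speed limits (rad/s): [1.89, 1.89, 2.22, 3.01, 3.01, 3.01].

### API

Orientations are given as [roll, pitch, yaw] about the fixed x, y, z axes, in that order (R = Rz(yaw) Ry(pitch) Rx(roll)).
In Python, from station import arm, gripper_open, clamp, solver, get_obs, eyes gives the robot as it stands. Calls block until the motion is done:
- arm.move_to(position, orientation): joint-space move of the TCP to a pose.
- arm.servo_line(position, ori=None, velocity=0.15): straight line of the TCP; ori=None keeps the orientation; velocity is the mean speed in m/s.
- arm.move_j(angles): joint-space move.
- gripper_open() and clamp(f_grip=None): open the fingers fully, or close them until they stop; f_grip is the grip in N (None keeps the last).
- arm.wait(seconds).
- solver.ik(position, orientation): joint angles nearest the present ones, or None.
- get_obs(): the state.
- eyes.capture(name): name is "scene" or "side" or "wrist"; returns a dict with "pixels" (400x640x3 uint8, red, green, blue), "range_z" (400x640 float32, m along the optical axis (not along the pixel's ray), 0 where there is no reading), "camera_matrix" (3x3 intrinsics, pixels), "R" (3x3) and "t" (3): a world point X has camera coordinates R X + t; the wrist camera has in their place "mount" (4x4, takes a point from camera to tool coordinates, whose origin is the TCP and whose axes are the flange's). Camera axes: x right, y down, z forward; pixel columns grow to the right and rows downward; lengths in m; the calibration is good to about 2 mm. A picture is of the moment at which its call begins: read the wrist's pose just before it.
A pose or a line that the arm cannot do raises arm.MotionError and nothing moves.
- arm.job_done(): hands the job in; it is judged then, once.
The state is a dict: "t": time; "joint_pos": joint angles; "joint_vel": joint speeds; "effort": joint torques, N m; "eef_pos": TCP position; "ee_rot": TCP orientation; "force": force on the tool from outside, world axes, zero at the start; "moment": the same for the moment, N m; "finger_gap": finger opening in m; "grasp_force": force on a finger pad.
Only numpy, scipy, OpenCV 4.12 (cv2) and the standard library are available. Lean on these libraries where they do the work, as an engineer would, in place of code of your own. Each camera call takes 0.05 s, during which the arm holds its last target. There are 200 camera calls.

## Working session

There is one attempt and no reset: what is moved stays moved. The work goes in short steps, each a Python script; the robot and the scene stay as the last script left them, time stands still between calls to the robot, and variables do not carry over. Pictures are saved under pics/ and viewed, at most 10 in all, crops included, and the job is handed in when it is done.

```bash
mkdir -p pics; ls; python3 - <<'E'
from station import *
import cv2,numpy as np
for n in ["scene","side"]:
    c=eyes.capture(n); np.savez(f"pics/{n}.npz",**c)
    cv2.imwrite(f"pics/{n}0.png",c["pixels"][:,:,::-1]); print(n,c["R"],c["t"],c["camera_matrix"])
o=get_obs();print({k:o[k] for k in o})
E
```

```text
pics
scene [[ 0.03686122  0.99928378  0.00855385]
 [ 0.66096859 -0.01795988 -0.75019862]
 [-0.74950769  0.03330707 -0.66115721]] [-0.04198079 -0.32452166  1.9448903 ] [[466.15849234   0.         312.11562623]
 [  0.         466.15849234 195.21749943]
 [  0.           0.           1.        ]]
side [[-0.99424453 -0.10634765  0.01296095]
 [-0.07693719  0.62456959 -0.77717018]
 [ 0.0745552  -0.77369438 -0.62915699]] [0.55568784 0.11144907 1.17193286] [[396.84772703   0.         321.52929578]
 [  0.         396.84772703 196.63620227]
 [  0.           0.           1.        ]]
{'t': 0.1, 'joint_pos': array([-1.34009906e-01,  1.50929180e-01,  1.43793431e+00, -3.22621854e-05,
        1.55379398e+00, -1.34002874e-01]), 'joint_vel': array([ 0.00072482, -0.00172614, -0.00184173, -0.00010948, -0.00099141,
       -0.00084608]), 'effort': array([ 4.39465453e-03, -7.14378047e+01, -5.71798074e+01, -8.77157845e-05,
        7.01135112e-03, -1.30998615e-04]), 'eef_pos': array([ 5.74763121e-01, -4.79614373e-06,  2.08055981e-01]), 'ee_rot': array([-3.14053307e+00, -1.10294789e-04,  1.57078980e+00]), 'force': array([-0.19178216, -0.43943651, -0.68596644]), 'moment': array([ 0.00951271, -0.012823  , -0.00857351]), 'grasp_force': 0.0, 'finger_gap': 0.08522221481206507}
```

View pics/scene0.png

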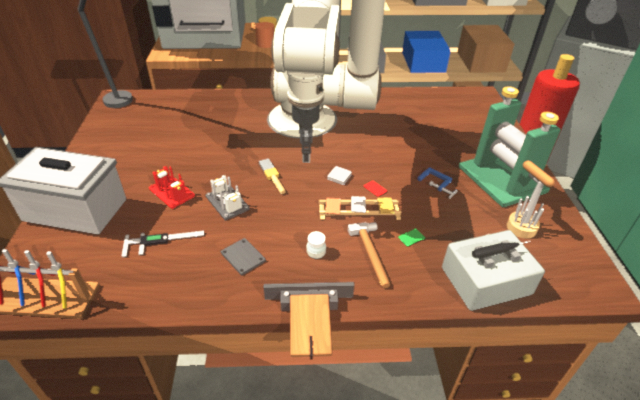

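View pics/side0.png

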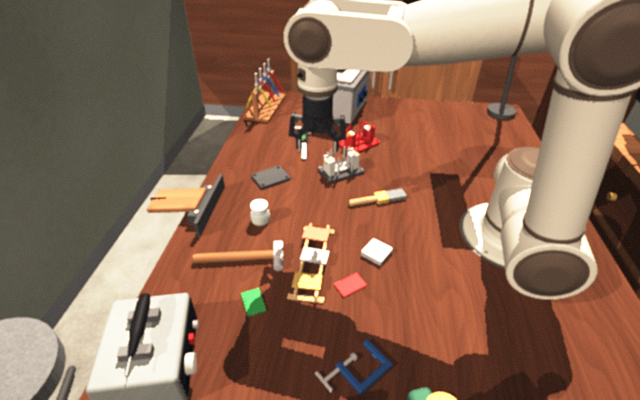

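The scene view shows the rack at (360,208), with copper at (333,205), nickel at (358,204) and brass at (387,204). The dark fixture is at (227,197). Look-alikes: a red fixture at (172,187), a red sheet at (375,188) and a green one at (412,238). The sheets on the rack and the dark fixture fit the description. I'll confirm them with a closer view from the wrist camera.

```bash
cat > h.py <<'E'
from station import *
import cv2,numpy as np
from scipy.spatial.transform import Rotation as Ro
def cloud(c,T=None):
    z=c["range_z"]; K=c["camera_matrix"]; v,u=np.mgrid[:z.shape[0],:z.shape[1]]
    P=np.stack([(u-K[0,2])/K[0,0]*z,(v-K[1,2])/K[1,1]*z,z],-1)
    P=(P-c["t"])@c["R"] if T is None else P@T[:3,:3].T+T[:3,3]
    P[z==0]=np.nan
    return P
def wrist(fn):
    o=get_obs(); c=eyes.capture("wrist"); T=np.eye(4)
    T[:3,:3]=Ro.from_euler("xyz",o["ee_rot"]).as_matrix(); T[:3,3]=o["eef_pos"]
    T=T@c["mount"]; P=cloud(c,T); np.savez(fn+".npz",P=P,T=T,**c); cv2.imwrite(fn+".png",c["pixels"][:,:,::-1])
    return c,P
E
python3 - <<'E'
from h import *
c=dict(np.load("pics/scene.npz"));P=cloud(c)
for n,(u,v) in dict(cu=(333,205),ni=(358,204),br=(387,204),fix=(227,197),fixbase=(232,214),clamp=(243,256),jar=(316,240),ham=(362,229),brush=(272,176),block=(340,175)).items(): print(n,P[v,u].round(3))
T=eyes.capture("wrist"); print(T["mount"].round(3),T["camera_matrix"])
E
```

```text
cu [0.569 0.088 0.024]
ni [0.565 0.17  0.023]
br [0.565 0.265 0.021]
fix [ 0.557 -0.25   0.057]
fixbase [ 0.586 -0.236  0.009]
clamp [ 0.763 -0.188  0.008]
jar [0.755 0.025 0.061]
ham [0.68  0.169 0.025]
brush [ 0.405 -0.113  0.017]
block [0.408 0.124 0.018]
[[-0.    -0.949 -0.315  0.08 ]
 [ 1.    -0.     0.     0.   ]
 [-0.    -0.315  0.949 -0.165]
 [ 0.     0.     0.     1.   ]] [[302.93527471   0.         319.76812981]
 [  0.         302.93527471 196.36410341]
 [  0.           0.           1.        ]]
```

```bash
python3 - <<'E'
from h import *
for yaw in (0,np.pi):
    print(yaw,solver.ik([.62,-.25,.2],[np.pi,0,yaw]),solver.ik([.62,.17,.2],[np.pi,0,yaw]))
arm.move_to([.61,-.25,.19],[np.pi,0,0]); wrist("pics/wf"); print(get_obs()["t"])
arm.move_to([.61,.17,.19],[np.pi,0,0]); wrist("pics/wr"); print(get_obs()["t"])
a=cv2.imread("pics/wf.png");b=cv2.imread("pics/wr.png")
cv2.imwrite("pics/both.png",np.vstack([a[80:380],b[80:380]]))
E
```

```text
0 [-4.98421440e-01  3.49718399e-01  1.20823323e+00 -4.44089210e-16
  1.58364103e+00  1.07237489e+00] [ 1.47868671e-01  2.95277279e-01  1.27916670e+00 -4.44089210e-16
  1.56714867e+00  1.71866500e+00]
3.141592653589793 [-0.49842144  0.3497184   1.20823323  0.          1.58364103 -2.06921777] [ 0.14786867  0.29527728  1.2791667   0.          1.56714867 -1.42292766]
1.35
2.95
```

View pics/both.png

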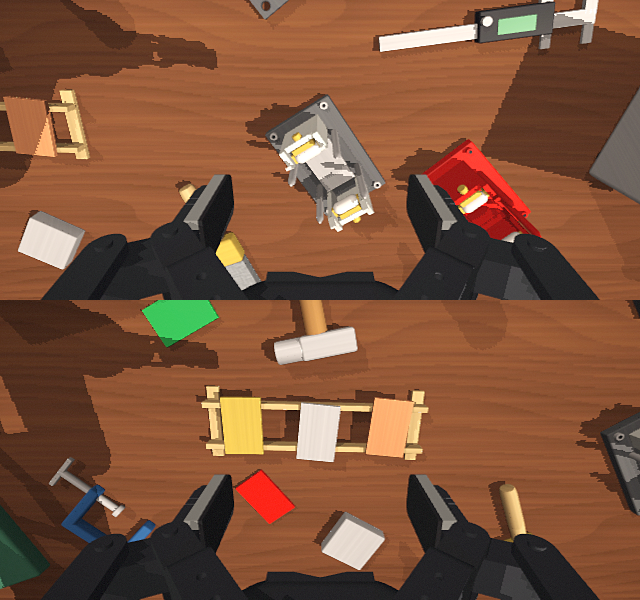

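The dark fixture is at (325,165) in the upper half, with the red look-alike beside it at (470,200). In the lower half the rack holds brass (242,425), nickel (318,432) and copper (388,428), and the red and green sheets lie off it. All the targets are now confirmed.

```bash
python3 - <<'E'
from h import *
d=np.load("pics/wr.npz");P=d["P"];h=cv2.cvtColor(d["pixels"],cv2.COLOR_RGB2HSV)
for n,(u,v) in dict(br=(242,425-220),ni=(318,432-220),cu=(388,428-220)).items():
    ref=P[v,u]; m=(np.abs(P[...,2]-ref[2])<.004)&(np.linalg.norm(P[...,:2]-ref[:2],axis=-1)<.045)
    col=d["pixels"].astype(float); col=col/col.sum(-1,keepdims=True)
    m&=np.linalg.norm(col-col[v,u],axis=-1)<.05
    _,l=cv2.connectedComponents(m.astype(np.uint8)); m=l==l[v,u]
    q=P[m]; r=cv2.minAreaRect((q[:,:2]*1000).astype(np.float32)); print(n,ref.round(4),"mean",q.mean(0).round(4),"rect",r,m.sum())
d=np.load("pics/wf.npz");P=d["P"]
m=(np.hypot(P[...,0]-.557,P[...,1]+.245)<.1)&(np.arange(640)[None]<425)
z=P[m][:,2]; print(np.histogram(z,np.arange(-.004,.092,.004)))
# ortho height map, 0.5mm/pixel
q=P[m]; im=np.zeros((400,400),np.uint8); 
for p in q[np.argsort(q[:,2])]:
    a=int(200+(p[0]-.557)*2000); b=int(200-(p[1]+.245)*2000)
    if 0<=a<400 and 0<=b<400: cv2.circle(im,(b,a),1,int(max(0,min(1,p[2]/.09))*255),-1)
big=cv2.applyColorMap(im,cv2.COLORMAP_JET)
crop=cv2.resize(d["pixels"][150:330,240:420,::-1],(400,400))
cv2.imwrite("pics/fx.png",np.hstack([big,crop]))
E
```

```text
br [0.5713 0.2586 0.0249] mean [0.5712 0.259  0.025 ] rect ((569.7255859375, 259.3938903808594), (45.47072219848633, 70.50155639648438), 89.59515380859375) 2227
ni [0.5625 0.1705 0.0251] mean [0.5625 0.1714 0.025 ] rect ((560.6851806640625, 171.3312530517578), (45.333213806152344, 71.05432891845703), 83.7259521484375) 2154
cu [0.5672 0.0889 0.0246] mean [0.5681 0.0883 0.025 ] rect ((566.8839111328125, 87.9682388305664), (48.86066436767578, 70.5435791015625), 84.60157012939453) 2169
(array([5483, 6653,   85, 1549, 1780,  176,  909,  504,  103,  101,   92,
        105,  106,  111,  132,  224,  983,  552,  394,  106,  177,  115,
          2]), array([-0.004,  0.   ,  0.004,  0.008,  0.012,  0.016,  0.02 ,  0.024,
        0.028,  0.032,  0.036,  0.04 ,  0.044,  0.048,  0.052,  0.056,
        0.06 ,  0.064,  0.068,  0.072,  0.076,  0.08 ,  0.084,  0.088]))
```

View pics/fx.png

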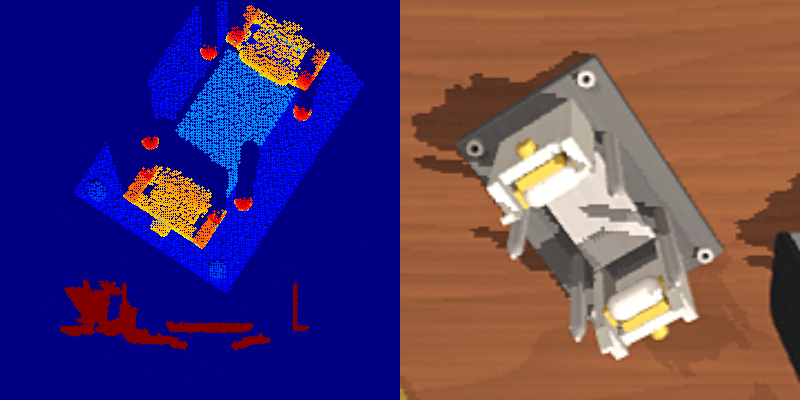

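The left height map shows the four dowel tops at (209,51), (302,112), (150,142) and (243,203). They are 54 x 56 mm apart as expected, which puts the centre near (0.520,-0.258). I'll take one flipped view to cancel the wrist camera bias.

```bash
python3 - <<'E'
from h import *
from scipy.optimize import least_squares
arm.move_to([.475,-.258,.19],[np.pi,0,np.pi]); wrist("pics/wf2"); print(get_obs()["t"], arm.tips_ahead)
D=np.array([[27,28],[27,-28],[-27,28],[-27,-28]])/1000
for f in("wf","wf2"):
    P=np.load(f"pics/{f}.npz")["P"].reshape(-1,3); q=P[np.hypot(P[:,0]-.5205,P[:,1]+.258)<.09]
    x=np.array([.5205,-.258,np.arctan2(59,-91)])  # px dir (59 right -> -y, -91 up -> -x)
    x[2]=np.arctan2(-59,-91)%np.pi
    t=q[(q[:,2]>.0795)&(q[:,2]<.09)]
    for tol in(.009,.006,.0055,.0055):
        c,s=np.cos(x[2]),np.sin(x[2]); M=x[:2]+D@np.array([[c,s],[-s,c]])
        dd=np.linalg.norm(t[:,None,:2]-M,axis=-1); k=dd.argmin(1)
        cen=np.array([t[(k==i)&(dd[:,i]<tol)].mean(0)[:2] for i in range(4)])
        r=least_squares(lambda x:((x[:2]+D@np.array([[np.cos(x[2]),np.sin(x[2])],[-np.sin(x[2]),np.cos(x[2])]]))-cen).ravel(),x); x=r.x
    c,s=np.cos(x[2]),np.sin(x[2]); loc=(q[:,:2]-x[:2])@np.array([[c,-s],[s,c]])
    pad=q[(abs(loc[:,0])<.03)&(abs(loc[:,1])<.018)&(q[:,2]<.05)]
    b=q[(q[:,2]>.004)&(q[:,2]<.0165)]
    print(f,x.round(4),"res",(r.fun*1e3).round(1),"pad",np.percentile(pad[:,2],[10,50,90]).round(4),"base",cv2.minAreaRect((b[:,:2]*1000).astype(np.float32)),np.median(b[:,2]))
E
```

```text
6.4167 0.017
wf [ 0.5206 -0.2582  0.5779] res [-0.1  0.1  0.  -0.   0.2  0.1 -0.1 -0.2] pad [0.0229 0.0237 0.0246] base ((519.9193115234375, -258.13543701171875), (140.19700622558594, 91.89612579345703), 33.17689895629883) 0.012058828034733293
wf2 [ 0.5187 -0.2587  0.5758] res [-0.1  0.3  0.4 -0.2 -0.3  0.1 -0.  -0.2] pad [0.0229 0.0239 0.0247] base ((519.5678100585938, -259.03143310546875), (139.6658935546875, 92.1585464477539), 33.20511245727539) 0.01215590799603794
```

```bash
cat >> h.py <<'E'
FX,FY,FYAW=.5197,-.2585,.578
S=dict(cu=(.5667,.0880,-.095),ni=(.5605,.1709,-.108),br=(.5695,.2590,-.005))
ZG=.026
def say(*a):
    o=get_obs(); print(*a,"t%.2f"%o["t"],"p",o["eef_pos"].round(4),"F",o["force"].round(1),"gap %.4f g %.1f"%(o["finger_gap"],o["grasp_force"]))
    return o
def pick(n):
    x,y,w=S[n]; ori=[np.pi,0,w]
    arm.move_to([x,y,.10],ori); arm.servo_line([x,y,ZG],velocity=.12); say("at")
    clamp(40); say("grip"); arm.servo_line([x,y,.13],velocity=.15); say("lift")
def carry():
    arm.move_to([FX,FY,.13],[np.pi,0,FYAW]); arm.servo_line([FX,FY,.094],velocity=.12); o=say("above"); return o["force"]
def lower(F0,zend=.0685):
    z=.094
    while z>zend:
        z-=.003; arm.servo_line([FX,FY,z],velocity=.06); f=get_obs()["force"]-F0
        print("%.4f"%z,f.round(1),end=" | ")
        if f[2]>4: break
    say("low")
E
python3 - <<'E'
from h import *
pick("cu"); F0=carry(); wrist("pics/hold")
E
```

```text
at t10.57 p [0.5671 0.088  0.0267] F [ 0.  -0.3  0.4] gap 0.0853 g 0.0
grip t11.33 p [0.5667 0.088  0.026 ] F [-0.4  0.1  0.1] gap -0.0001 g 0.0
lift t12.18 p [0.5662 0.088  0.129 ] F [-0.8  0.5 -0. ] gap 0.0001 g 0.0
above t13.94 p [ 0.5199 -0.258   0.0942] F [-0.6 -0.2  0.6] gap 0.0002 g 0.0
```

```bash
python3 - <<'E'
from h import *
arm.servo_line([FX,FY,.13]); gripper_open(); arm.move_to([.61,.17,.19],[np.pi,0,0]); wrist("pics/wr2"); print(get_obs()["t"])
a=cv2.imread("pics/wr2.png"); b=cv2.imread("pics/hold.png")
cv2.imwrite("pics/v2.png",np.hstack([cv2.resize(a[150:300,180:450],(540,300)),b[150:450,220:420]]) if 0 else cv2.resize(a[150:300,180:450],(720,400)))
E
```

```text
16.8417
```

View pics/v2.png

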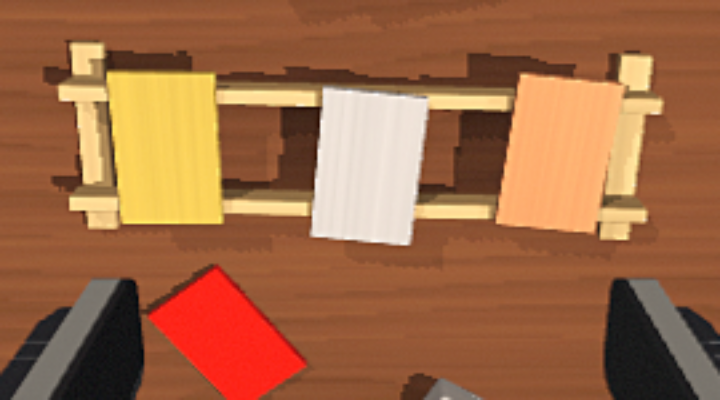

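The copper has not moved, so the fingers must have closed above it. I'll measure the actual fingertip position from the wrist depth, which costs no robot time.

```bash
python3 - <<'E'
from h import *
for f in("wr2","hold","wr"):
    d=np.load(f"pics/{f}.npz"); P=d["P"].reshape(-1,3); Tt=d["T"]@np.linalg.inv(d["mount"])
    q=(P-Tt[:3,3])@Tt[:3,:3]; q=q[(d["range_z"].ravel()>0)]
    m=(abs(q[:,0])<.03)&(abs(q[:,1])<.065)&(q[:,2]<.05)&(q[:,2]>-.1); g=q[m]
    print(f,"tcp",Tt[:3,3].round(4),"n",m.sum())
    for lo in np.arange(-.06,.05,.01):
        s=g[(g[:,2]>=lo)&(g[:,2]<lo+.01)]
        if len(s): print("  z %.2f n%d x %.3f..%.3f |y| %.3f..%.3f zmax %.4f"%(lo,len(s),s[:,0].min(),s[:,0].max(),abs(s[:,1]).min(),abs(s[:,1]).max(),s[:,2].max()))
E
```

```text
wr2 tcp [0.6101 0.1692 0.1898] n 18574
  z -0.06 n1472 x -0.012..0.012 |y| 0.041..0.057 zmax -0.0500
  z -0.05 n1097 x -0.012..0.012 |y| 0.042..0.057 zmax -0.0400
  z -0.04 n236 x -0.011..0.011 |y| 0.042..0.050 zmax -0.0353
hold tcp [ 0.5199 -0.258   0.0942] n 24943
  z -0.06 n750 x -0.012..0.012 |y| 0.000..0.014 zmax -0.0500
  z -0.05 n672 x 0.006..0.011 |y| 0.000..0.014 zmax -0.0400
  z -0.04 n544 x 0.006..0.011 |y| 0.000..0.014 zmax -0.0300
  z -0.03 n96 x 0.006..0.011 |y| 0.000..0.012 zmax -0.0264
  z 0.00 n8 x -0.027..0.028 |y| 0.027..0.029 zmax 0.0099
  z 0.01 n481 x -0.029..0.030 |y| 0.024..0.032 zmax 0.0199
  z 0.02 n219 x -0.028..0.030 |y| 0.024..0.032 zmax 0.0299
  z 0.03 n197 x -0.029..0.030 |y| 0.024..0.032 zmax 0.0400
  z 0.04 n176 x -0.028..0.030 |y| 0.024..0.032 zmax 0.0499
wr tcp [0.6103 0.169  0.19  ] n 18573
  z -0.06 n1471 x -0.012..0.012 |y| 0.042..0.057 zmax -0.0500
  z -0.05 n1102 x -0.012..0.012 |y| 0.042..0.057 zmax -0.0400
  z -0.04 n233 x -0.011..0.011 |y| 0.042..0.050 zmax -0.0346
```

The wrist depth shows the closed fingertips 26 mm *behind* the reported TCP, where the spec says 17 mm ahead. The dowel tops read correctly at 84 mm in the same image, so the pose and camera mount are fine. It also agrees with the grasp missing above the sheet. I'll use the measured tip offset, and descend with force checks.

```bash
cat >> h.py <<'E'
ZG=-.018; OFF=.0225-ZG   # sheet centre above reported TCP when held; closed tips = TCP+.026
def pick(n):
    x,y,w=S[n]
    arm.move_to([x,y,.03],[np.pi,0,w]); f0=get_obs()["force"]
    for z in(.004,-.008,ZG):
        arm.servo_line([x,y,z],velocity=.1); f=get_obs()["force"]-f0
        if f[2]>6: say("CONTACT"); raise SystemExit
    say("at"); clamp(40); o=say("grip")
    if o["finger_gap"]<.03: raise SystemExit
    arm.servo_line([x,y,.075],velocity=.2); say("lift")
def carry():
    arm.move_to([FX,FY,.075],[np.pi,0,FYAW]); arm.servo_line([FX,FY,.087-OFF+.004],velocity=.1); return say("above")["force"]
def lower(F0):
    z=.091-OFF
    while z>.0665-OFF:
        z-=.003; arm.servo_line([FX,FY,z],velocity=.06); f=get_obs()["force"]-F0
        print("%.4f"%z,f.round(1),end=" | ")
        if f[2]>4 or abs(f[:2]).max()>8: break
    say("low")
E
python3 - <<'E'
from h import *
pick("cu"); F0=carry(); wrist("pics/hold2")
E
```

```text
at t18.53 p [ 0.5664  0.088  -0.0181] F [ 0.6 -0.3  0.5] gap 0.0856 g 0.0
grip t19.00 p [ 0.5669  0.088  -0.0175] F [-2.7 -0.5  5.3] gap 0.0442 g 40.2
lift t19.62 p [0.5662 0.088  0.0739] F [-0.5 -0.1 -1.9] gap 0.0441 g 40.9
above t21.32 p [ 0.5197 -0.2579  0.0502] F [-0.5 -0.6 -0.6] gap 0.0438 g 40.9
```

```bash
python3 - <<'E'
from h import *
d=np.load("pics/hold2.npz"); P=d["P"].reshape(-1,3); Tt=d["T"]@np.linalg.inv(d["mount"])
q=(P-Tt[:3,3])@Tt[:3,:3]; c=d["pixels"].reshape(-1,3).astype(float)
m=(d["range_z"].ravel()>0)&(abs(q[:,0])<.05)&(abs(q[:,1])<.04)&(q[:,2]>-.06)&(q[:,2]<-.03)&(c[:,0]>c[:,2]*1.3)
g=q[m]; print(m.sum(),g.min(0),g.max(0),np.median(g[:,2]),cv2.minAreaRect((g[:,:2]*1000).astype(np.float32)))
cv2.imwrite("pics/h2.png",d["pixels"][100:400,120:520,::-1])
E
```

```text
12799 [-0.03609062 -0.03511945 -0.05983356] [ 0.03526519  0.03618002 -0.03076122] -0.04240489876926616 ((-0.4527854919433594, 0.5011940002441406), (71.27750396728516, 71.2991943359375), 0.25322479009628296)
```

View pics/h2.png

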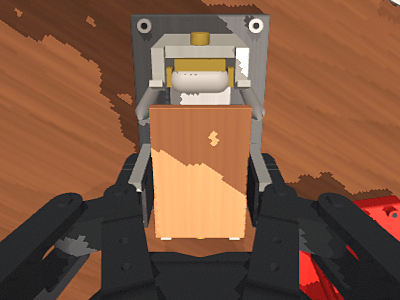

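The copper is held square and centred to within 0.4 mm, with the nest directly below it. Next I lower it, release and press.

```bash
cat >> h.py <<'E'
TIP=.026
def release():
    gripper_open(); arm.servo_line([FX,FY,.056],velocity=.15); clamp(); say("closed")
def step(tip,v,off=0.):
    arm.servo_line([FX+off*np.cos(FYAW),FY+off*np.sin(FYAW),tip-TIP],velocity=v); return get_obs()["force"]
def press(top,off=0.):
    """press down through the catches, then to firm stop near 'top'"""
    F0=step(.073,.1,off); z=.073; pk=0
    while z>.054:
        z-=.0015; f=(step(z,.04,off)-F0)[2]; print("%.4f:%.1f"%(z,f),end=" "); pk=max(pk,f)
        if f>28: say("STUCK"); return False
        if pk>7 and f<2 and z<.064: break
    z=top+.006; f=step(z,.1,off)-F0
    print("| dive",f.round(1),end=" ")
    while z>top-.005:
        if f[2]>9: break
        z-=.0007; f=step(z,.03,off)-F0; print("%.4f:%.1f"%(z,f[2]),end=" ")
    arm.wait(.15); o=say("pressed"); print("held",(o["force"]-F0).round(1),"tip",o["eef_pos"][2]+TIP)
    return True
E
python3 - <<'E'
from h import *
lower(get_obs()["force"]); release(); press(.0288)
E
```

```text
0.0475 [ 0.8  1.2 -0.2] | 0.0445 [0.9 0.9 0.1] | 0.0415 [ 0.9  0.6 -0. ] | 0.0385 [ 0.9  0.7 -0.4] | 0.0355 [-0.1  1.  -0.1] | 0.0325 [0.6 2.  0.3] | 0.0295 [-0.1  1.4 -0.1] | 0.0265 [1.  0.7 4.1] | low t23.38 p [ 0.52   -0.2587  0.0268] F [ 0.5 -0.5  3. ] gap 0.0437 g 41.2
closed t24.98 p [ 0.5197 -0.2585  0.056 ] F [ 0.2 -0.6  0.1] gap 0.0002 g 0.0
0.0715:10.9 0.0700:-0.2 0.0685:-1.3 0.0670:-1.4 0.0655:-0.6 0.0640:0.1 | dive [ 0.9  0.  -1.4] 0.0341:-0.5 0.0334:-1.6 0.0327:0.4 0.0320:-0.9 0.0313:9.7 pressed t28.57 p [ 0.5198 -0.2585  0.0059] F [-3.9  1.6 10.6] gap -0.0000 g 5.2
held [-4.1  2.7  9.8] tip 0.031943962222820685
```

```bash
cat >> h.py <<'E'
TIP=.0232
def check(fn,z=.10):
    arm.servo_line([FX,FY,z],velocity=.25); c,P=wrist(fn); q=P.reshape(-1,3)
    c_,s=np.cos(FYAW),np.sin(FYAW); l=(q[:,:2]-[FX,FY])@np.array([[c_,-s],[s,c_]])
    m=(abs(l[:,0])<.034)&(abs(l[:,1])<.021)&(q[:,2]<.052)&(q[:,2]>.012); A=np.c_[l[m],np.ones(m.sum())]
    z=q[m,2]; k=abs(z-np.median(z))<.01; s=np.linalg.lstsq(A[k],z[k],rcond=None)[0]
    print("plane slope",s[:2].round(3),"centre z",s[2].round(4),"n",k.sum(),"std",(z[k]-A[k]@s).std().round(4))
E
python3 - <<'E'
from h import *
check("pics/c1"); say()
E
```

```text
plane slope [ 0.001 -0.   ] centre z 0.0287 n 3375 std 0.0007
t29.15 p [ 0.5194 -0.2583  0.0995] F [-0.   0.8 -0.1] gap 0.0001 g 0.0
```

The copper is flat on the pad: level, with its top at 28.7 mm. Next is the brass.

```bash
python3 - <<'E'
from h import *
gripper_open(); pick("br"); F0=carry(); lower(F0); release()
if press(.0338): check("pics/c2"); say()
E
```

```text
at t32.76 p [ 0.5692  0.2589 -0.0182] F [ 0.3 -0.4 -0.1] gap 0.0854 g 0.0
grip t33.23 p [ 0.5697  0.2591 -0.0174] F [-2.4  0.   6.2] gap 0.0435 g 40.6
lift t33.84 p [0.569  0.2588 0.0738] F [-0.9  1.1 -1.3] gap 0.0440 g 40.9
above t36.12 p [ 0.5196 -0.258   0.0502] F [-0.3  0.4 -0.4] gap 0.0439 g 40.9
0.0475 [ 0.3  0.3 -0.3] | 0.0445 [ 0.1 -1.  -0.7] | 0.0415 [-0.1 -0.8 -0.3] | 0.0385 [ 0.4 -1.1 -0.4] | 0.0355 [-0.6 -0.6 -1.2] | 0.0325 [ 0.   0.  -0.5] | 0.0295 [-0.6 -0.3 -0.7] | 0.0265 [ 0.4 -1.3  3.4] | 0.0235 [ 0.7 -0.6  6.5] | low t38.37 p [ 0.5201 -0.2588  0.024 ] F [ 0.4 -0.2  6. ] gap 0.0437 g 41.5
closed t39.99 p [ 0.5197 -0.2585  0.056 ] F [-0.3  0.3  0.5] gap 0.0001 g 0.0
0.0715:-0.0 0.0700:-0.3 0.0685:5.1 0.0670:0.9 0.0655:0.0 0.0640:-0.5 0.0625:-0.8 0.0610:-1.1 0.0595:-0.2 0.0580:-0.7 0.0565:0.1 0.0550:-0.8 0.0535:7.4 | dive [-0.5  0.1 -0.8] 0.0391:-0.2 0.0384:-0.4 0.0377:-0.8 0.0370:-1.0 0.0363:-0.0 0.0356:-0.6 0.0349:-0.7 0.0342:-0.2 0.0335:9.3 pressed t46.17 p [ 0.5198 -0.2586  0.011 ] F [-2.7  1.5 10.1] gap 0.0001 g 5.1
held [-3.3  1.4  9.6] tip 0.03416231604223342
plane slope [0.001 0.001] centre z 0.0337 n 3578 std 0.0006
t46.73 p [ 0.5194 -0.2583  0.0995] F [ 0.4  0.1 -0.7] gap -0.0005 g 0.0
```

The brass is home and level, with its top at 33.7 mm. Now the nickel silver.

```bash
sed -i 's/z=top+.006/z=top+.003/' h.py; python3 - <<'E'
from h import *
gripper_open(); pick("ni"); F0=carry(); lower(F0); release()
if press(.0388): check("pics/c3",.08); say()
E
```

```text
at t50.05 p [ 0.5602  0.1709 -0.0182] F [ 0.   0.5 -0.1] gap 0.0856 g 0.0
grip t50.52 p [ 0.5607  0.1709 -0.0174] F [-1.9  0.1  5.9] gap 0.0443 g 40.2
lift t51.13 p [0.56   0.1708 0.0739] F [ 0.1 -1.2 -1.4] gap 0.0438 g 41.0
above t53.12 p [ 0.5197 -0.258   0.0502] F [-0.1 -0.3 -0.9] gap 0.0438 g 41.0
0.0475 [-0.6  0.1 -0.6] | 0.0445 [-0.1  0.5 -0.4] | 0.0415 [ 0.1  0.9 -1. ] | 0.0385 [ 0.5 -0.  -0.8] | 0.0355 [ 0.3  0.6 -0.7] | 0.0325 [ 0.8  0.5 -0.3] | 0.0295 [ 0.1  0.7 -0.9] | 0.0265 [ 1.1 -0.3  3.7] | 0.0235 [-0.5  1.2  7.3] | low t55.37 p [ 0.5201 -0.2588  0.024 ] F [-0.6  0.9  6.4] gap 0.0439 g 41.6
closed t56.99 p [ 0.5197 -0.2585  0.056 ] F [ 0.6 -0.   1. ] gap 0.0001 g 0.0
0.0715:-0.8 0.0700:-0.2 0.0685:2.4 0.0670:-1.0 0.0655:-0.5 0.0640:0.5 0.0625:-0.7 0.0610:-0.3 0.0595:-0.9 0.0580:-0.5 0.0565:4.1 0.0550:10.2 0.0535:-0.6 | dive [-1.3  1.  -0.1] 0.0411:-0.6 0.0404:-0.2 0.0397:0.2 0.0390:3.0 0.0383:13.1 pressed t62.16 p [ 0.5199 -0.2586  0.0159] F [-4.   2.3 13.3] gap 0.0000 g 6.6
held [-4.6  2.5 12.7] tip 0.0391373178743261
plane slope [ 0.001 -0.002] centre z 0.0387 n 4007 std 0.0006
t62.62 p [ 0.5195 -0.2583  0.0796] F [-0.8  0.  -1. ] gap -0.0000 g 0.0
```

```bash
python3 - <<'E'
from h import *
gripper_open(); say(); print(arm.job_done())
E
```

```text
t63.40 p [ 0.5197 -0.2585  0.08  ] F [ 0.9 -0.7  0.1] gap 0.0854 g 0.0
the job is handed in; nothing more can be done
None
```

The billet is laid up copper, brass, nickel silver, each sheet pressed home with about 10–13 N (last tops at 28.7, 33.7 and 38.7 mm, all level), and the job was handed in at 63.4 s with no verdict returned; the first grasp closed on air because the fingertips sit about 23–26 mm behind the reported TCP, not 17 mm ahead as stated, so I worked from the measured offset.

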